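# Clamp the cedar roof board in the sliding jaw

### The arm

A 6-joint arm with a two-finger parallel gripper is mounted at the origin on the work surface. World frame = base frame: x ahead of the robot, y to its left, z up, the work surface at z = 0. Lengths are in m, angles in rad, forces in N, time in s.
With the tool pointing down it reaches from about 0.3 to 0.775 m from the base axis. Payload 14.6 kg.
Tool frame: the origin (TCP) lies on the centre line of the jaws, within the pads' length; the fingertips stand 19 mm ahead of it and the grasp point (between the pads) is the TCP; z points along the fingers, y is the line along which they close (so a half turn about z gives the same grasp; the last joint's range is limited). The gripper opens to 94 mm and grips with 3 to 60 N. Pads are 16 mm wide; open, the fingers measure 119 mm over their backs; the gripper's body (75 mm by 177 mm) begins 78 mm behind the grasp point.
Start: joints at [1.062, 0.3, 1.521, -0, 1.321, -0.067], TCP at [0.235, 0.497, 0.224] pointing down, gripper open.
Joint ranges: [-3.03, 3.03], [-0.79, 2.21], [0.23, 2.52], [-1.04, 4.18], [0, 3.07], [-2.55, 2.55]. Speed limits (rad/s): [2.22, 2.22, 2.57, 3.14, 3.14, 3.14].

### API

Orientations are given as [roll, pitch, yaw] about the fixed x, y, z axes, in that order (R = Rz(yaw) Ry(pitch) Rx(roll)).
In Python, from station import get_obs, camera, workorder gives the robot as it stands.
- The arm moves only by the tool play_rows, never from a script. Its argument "motion" is a list that holds one entry, the list of rows, each a list of 7 numbers: the shift along the tool's x, y, z as a fraction of full scale, then the turn, a rotation vector about the tool's x, y, z as a fraction of full scale, then the opening, from -1 (shut) to 1 (fully open). In form: [[[x, y, z, ax, ay, az, grip], ...]]. A call has 1 to 10 rows; each row is the pose to reach, as a shift and turn from the pose commanded when the call began, along the tool's axes at that moment, turning the shorter way round; what a row does not reach only later rows make up. Full scale, the value 1, is 0.25 m for a shift and 2 pi rad for a turn. A row lasts 1/10 s, in which the tool goes at most 50 mm and 8.59 degrees, less where a joint would pass 70% of its speed; a pose out of reach is approached as far as the arm can. A call with a number of a shift or a turn outside -1 to 1 is refused whole. A call with a gripper value outside its range is refused whole. The fingers move at their own pace and stop on an object; "grip_force" is the grip in N (left out, the last holds). Time passes only in rows, so rows that repeat a pose let the fingers close. It gives the time, the measured TCP pose, the force, the opening and the grip force at its end, in the units of the state.
- get_obs(): the state, without advancing time (a new reading comes with each control period).
- camera(name): name is "scene" or "top" or "wrist"; returns a dict with "frame" (400x640x3 uint8, red, green, blue), "z_map" (400x640 float32, m along the optical axis (not along the pixel's ray), 0 where there is no reading), "camera_matrix" (3x3 intrinsics, pixels), "T" (4x4, takes a point from camera to world coordinates); the wrist camera has in their place "T_tool_cam" (4x4, takes a point from camera to tool coordinates, whose origin is the TCP and whose axes are the flange's). Camera axes: x right, y up, looking along -z (the intrinsics and any distortion apply to the point x, -y, -z); pixel columns grow to the right and rows downward; lengths in m; the calibration is good to about 2 mm. A picture is of the moment at which its call begins: read the wrist's pose just before it.
- workorder.hand_in(): hands the job in; it is judged then, once.
The state is a dict: "time_s": time; "qpos": joint angles; "joint_vel": joint speeds; "tau": joint torques, N m; "ee_pos": TCP position; "eef_rot": TCP orientation; "force": force on the tool from outside, world axes, zero at the start; "moment": the same for the moment, N m; "grip_width": finger opening in m; "grip_force": force on a finger pad.
Only numpy, scipy, OpenCV 4.12 (cv2) and the standard library are available. Lean on these libraries where they do the work, as an engineer would, in place of code of your own. Each camera call takes 0.05 s, during which the arm holds its last target. There are 200 camera calls.

### The job

Clamp the cedar roof board in the clamping board, ready for its hinge holes to be drilled: flip the sliding jaw's cam lever up to free the jaw, then slide the jaw along until it has pushed the roof board flat and square against the fixed fence and squeezes it there with a firm push, not so hard that the soft cedar is dented. Then flip the lever fully down again so that the board stays gripped, and leave the other things on and around the clamping board where they lie.

Things in the scene. Friction and masses are not known exactly. Their poses are not given: they have to be found in the camera images.
- clamp_board: plywood clamping board screwed to the bench, 240 mm (its x) x 500 mm (its y) x 18 mm thick. Origin: centre of its underside, on the bench; x points away from the robot, y to the left along the T-track, z up. The T-track runs along y at x = 0. Everything on it stands on its top face, 18 mm above the bench
- fence: fixed hardwood fence at the left end of the track, 150 mm (x) x 40 mm (y) x 30 mm high, screwed down. Origin: middle of the lower edge of the face that looks at the jaw (clamp_board y = +100 to +135 mm: it can be screwed down anywhere there); axes as clamp_board
- fence_face (a point): middle of the fence's clamping face, 6 mm above the board's top; axes as clamp_board, so the roof board lies on its -y side
- jaw: sliding jaw on the T-track: hardwood block 84 mm (x) x 64 mm (y) x 30 mm high, a 6 mm springy cork lining on its +y side. Origin: centre of the block's underside, on the board's top; axes as clamp_board. Free, it slides only along y (+y is towards the fence), against 4 to 6 N of dry drag, and stays where it is left; with the lever down it is locked. Travel 120 mm inwards from its start
- jaw_back (a point): centre of the jaw block's outer face (the face to push on), 32 mm from the jaw's origin along -y, 15 mm above the board's top. A push here squeezes the roof board with that push less the drag of 4 to 6 N: a firm squeeze is 6 N or more, over 30 N dents the cedar. When the push is let go, the drag keeps 3 to 4 N of squeeze, and locking the lever keeps most of it
- jaw_face (a point): middle of the cork face, 38 mm from the jaw's origin along +y when not squeezed, 6 mm above the board's top; axes as clamp_board. The cork gives 1 mm per 5 N of squeeze, up to 4.5 mm, and springs back
- lever (a joint): the cam lever's angle in rad: 0 = fully down (jaw locked), level along -y of the jaw, away from the fence; grows as the tip swings up and over towards the fence: 1.57 upright, 2.0 at its stop. The cam bites below about 0.9 rad; above 1.2 the jaw is surely free. Lifting it out of the bite or pressing it into it takes 4 to 14 N at the tip; elsewhere about 1 N, and it stays where left
- lever_hinge (a point): the lever's pin, above the centre of the jaw: 44.5 mm over the jaw's origin, 62.5 mm over the bench; the pin runs along the jaw's x; axes as clamp_board
- lever_tip (a point): end of the steel lever, 105 mm from the pin along the lever and 5 mm above the pin when down; turns with the lever (its -y points outwards along it). Flat bar 14 mm wide, 8 mm thick, its last 28 mm 18 mm wide. When down it sticks out 73 mm past the jaw block's outer face, its underside 45 mm clear of the board's top
- roof_board: square of pale cedar, 120 x 120 x 12 mm, about 75 g, lying loose on the clamping board between jaw and fence, some way off the fence and a little skewed. Origin: centre of its underside; z up, x and y along its edges; at the start its x is within 0.2 rad of clamp_board's x
- hinge: zinc butt hinge lying open on the left end of the clamping board, 60 x 57 x 9 mm; must stay there. Origin: centre of its underside
- dowel: birch perch dowel 12 mm thick, 90 mm long, lying on the left end of the clamping board; must stay there. Origin: under its middle
- screwdriver: screwdriver lying on the bench right of the clamping board; must stay there. Origin: centre of its underside
- try_square: try square lying flat on the bench in front, to the left, 110 x 155 x 18 mm; must stay there. Origin: under the middle of its wooden stock
- glue: white glue bottle, 56 mm across, 150 mm tall, standing to the left; must stay upright in place. Origin: centre of its underside
- screw_jar: glass jar with a steel lid, 68 mm across, 85 mm tall, standing to the left; must stay in place. Origin: centre of its underside
- mug: white mug, 80 mm across, 92 mm tall, standing to the left; must stay in place. Origin: centre of its underside
Mind the look-alikes: they are no part of the job. What is shaped like the roof_board but blue or red is not meant.

How it is judged:
By the outcome, as a careful person would: the job done as asked, in the order asked, and still so for the second after the job is handed in, with the robot touching nothing.
It also fails if it takes over 59 s, if anything falls off the work surface, if the arm or the gripper's body presses on something with over 40 N, if the wrist force passes 120 N, or if a joint passes its speed limit or range.

## Working session

There is one attempt and no reset: what is moved stays moved. The work goes in short steps, Python scripts to look and compute and a tool call to move; the robot and the scene stay as the last step left them, time stands still between calls to the robot, and variables do not carry over. Pictures are saved under pics/ and viewed, at most 12 in all, crops included, and the job is handed in when it is done.

Besides the shell and the picture viewer there is one more tool, called after ">>>" as name([rows], argument=value, ...), one row to a line, values as JSON. play_rows: Moves the arm, as the interface text tells. Its arguments: {"type":"object","properties":{"motion":{"type":"array"},"grip_force":{"type":"number"}},"required":["motion"]}

```bash
mkdir -p pics
cat > h.py <<'E'
import numpy as np, cv2
from station import get_obs, camera, workorder
from scipy.spatial.transform import Rotation as R
def snap(n,name):
    o=get_obs(); c=camera(n); c['o']=o
    if 'T' not in c:
        T=np.eye(4);T[:3,:3]=R.from_euler('xyz',o['eef_rot']).as_matrix();T[:3,3]=o['ee_pos'];c['T']=T@c['T_tool_cam']
    cv2.imwrite(f'pics/{name}.png',c['frame'][:,:,::-1]); np.savez(f'{name}.npz',**{k:c[k] for k in('frame','z_map','camera_matrix','T')})
    return c
def ray(c,u,v):
    d=np.linalg.inv(c['camera_matrix'])@[u,v,1]; d=np.array([d[0],-d[1],-d[2]])
    return c['T'][:3,3],c['T'][:3,:3]@d
def onz(c,u,v,z):
    p,d=ray(c,u,v); return p+d*(z-p[2])/d[2]
def pt(c,u,v):
    p,d=ray(c,u,v); return p+d*c['z_map'][int(v),int(u)]
E
python3 - <<'E'
from h import *
for n in('scene','top'):
    c=snap(n,n); print(list(c.keys()),c['T'][:3,3].round(3))
print(get_obs())
E
```

```text
['frame', 'z_map', 'camera_matrix', 'T', 'o'] [1.565 0.251 0.738]
['frame', 'z_map', 'camera_matrix', 'T', 'o'] [0.363 0.    1.5  ]
{'time_s': 0.1, 'qpos': array([ 1.06239218e+00,  3.00400885e-01,  1.52152799e+00,  1.22922735e-05,
        1.32067518e+00, -6.65751582e-02]), 'joint_vel': array([ 0.00103319, -0.00029811, -0.00121517, -0.00123793, -0.00038522,
        0.00097903]), 'tau': array([ 1.45116468e-03, -5.32649839e+01, -3.53285229e+01,  7.09751202e-02,
        2.35537381e-02, -7.11830330e-05]), 'ee_pos': array([0.23505981, 0.49700296, 0.22394729]), 'eef_rot': array([-3.14058429e+00, -7.91646469e-05,  2.69976057e+00]), 'force': array([-0.27144394, -0.54821741,  0.39682167]), 'moment': array([ 0.06880582, -0.02597134,  0.01024664]), 'grip_force': 0.0, 'grip_width': 0.0943799758447898}
```

View pics/top.png

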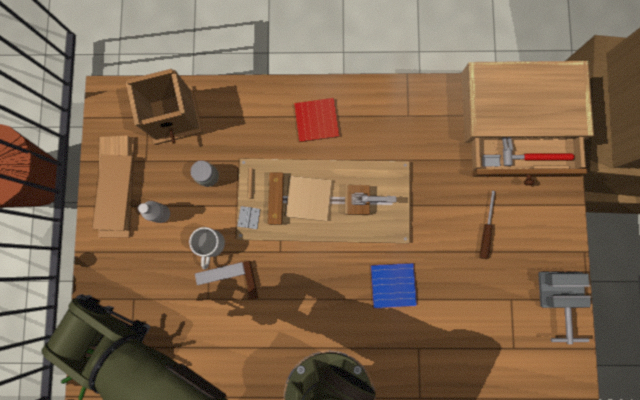

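View pics/scene.png

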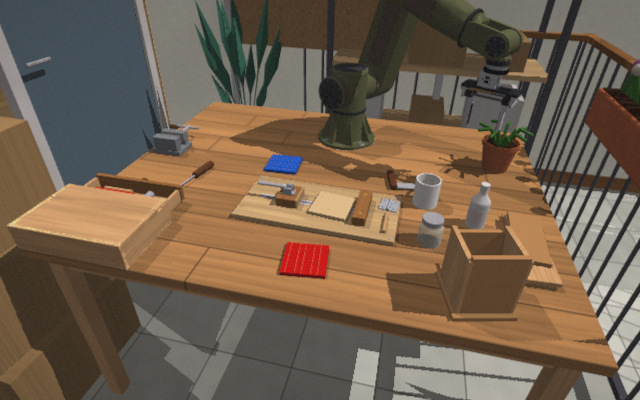

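Top view: the pale cedar roof board is at (310,199), between the fence (276,198) and the jaw (358,200), with the lever running right to about (397,200). Look-alikes are the red plate (317,119) and the blue plate (393,286). I choose the pale one on the clamping board and check it in a crop.

Run:
```python
from h import *
c=dict(np.load('top.npz')); f=c['frame'][150:250,230:420,::-1]
cv2.imwrite('pics/crop1.png',cv2.resize(f,None,fx=4.2,fy=4.2,interpolation=cv2.INTER_CUBIC))
for u,v in[(310,199),(276,198),(358,190),(347,210),(365,200),(385,200),(400,200),(320,235),(380,230)]: print(u,v,pt(c,u,v).round(4))
print(c['camera_matrix'])
```

```text
310 199 [0.557  0.0525 0.0315]
276 198 [0.5575 0.149  0.0515]
358 190 [ 0.5813 -0.0859  0.0414]
347 210 [ 0.5228 -0.0535  0.0484]
365 200 [ 0.5484 -0.1034  0.0712]
385 200 [ 0.5478 -0.159   0.0748]
400 200 [ 0.5552 -0.2091  0.0165]
320 235 [0.4537 0.0239 0.0186]
380 230 [ 0.4681 -0.1497  0.0141]
[[512.26938872   0.         317.73254735]
 [  0.         512.26938872 195.57142065]
 [  0.           0.           1.        ]]
```

View pics/crop1.png

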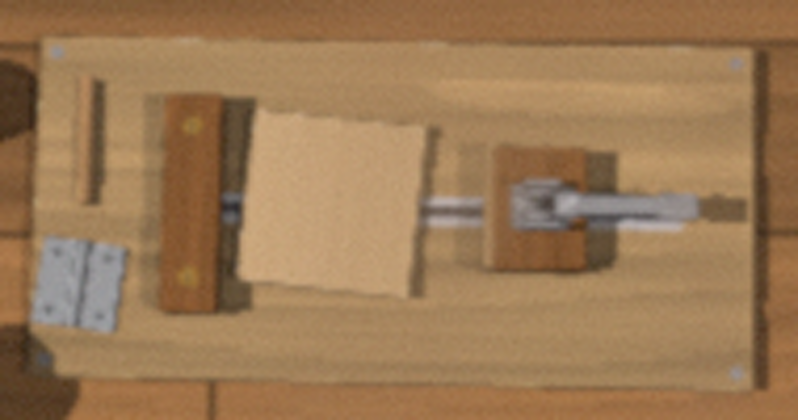

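Crop: the fence is at (192,200), the pale cedar board at (335,203), skewed about 4°, the jaw at (538,208), and the lever tip at (697,207). The choice is confirmed. Next I bring the wrist camera over the jaw.

```bash
cat >> h.py <<'E'
def go(p,rpy,base=None):
    "fractions for a world target from the present (or given) pose"
    o=get_obs(); p0,r0=(o['ee_pos'],o['eef_rot']) if base is None else base
    A=R.from_euler('xyz',r0); s=A.inv().apply(np.array(p)-p0)/.25
    w=(A.inv()*R.from_euler('xyz',rpy)).as_rotvec()/(2*np.pi)
    return np.r_[s,w].round(4).tolist()
E
python3 - <<'E'
from h import *
c=camera('wrist'); print(c['T_tool_cam'].round(3),c['camera_matrix'])
print(go([.39,.27,.27],[np.pi,0,1.556]))
a=([.39,.27,.27],[np.pi,0,1.556])
print(go([.53,.05,.28],a[1],a))
E
```

```text
[[ 0.     0.971  0.239  0.068]
 [ 1.    -0.     0.    -0.001]
 [ 0.     0.239 -0.971 -0.161]
 [ 0.     0.     0.     1.   ]] [[337.08295317   0.         318.06688233]
 [  0.         337.08295317 192.73266926]
 [  0.           0.           1.        ]]
[-0.9485, -0.5561, -0.1834, -0.0001, 0.0001, 0.182]
[-0.8716, 0.573, -0.04, 0.0, 0.0, 0.0]
```

>>> play_rows([
  [[-0.95,-0.556,-0.18,0,0,0.182,1],[-0.95,-0.556,-0.18,0,0,0.182,1],[-0.95,-0.556,-0.18,0,0,0.182,1],[-0.95,-0.556,-0.18,0,0,0.182,1],[-0.95,-0.556,-0.18,0,0,0.182,1],[-0.95,-0.556,-0.18,0,0,0.182,1],[-0.95,-0.556,-0.18,0,0,0.182,1],[-0.95,-0.556,-0.18,0,0,0.182,1],[-0.95,-0.556,-0.18,0,0,0.182,1]],
])

```text
time_s: 1.05
ee_pos: [0.3905, 0.2697, 0.2693]
eef_rot: [-3.141, 0.0, 1.554]
force: [-0.2, -1.5, -0.5]
grip_width: 0.0941
grip_force: 0.0
```

>>> play_rows([
  [[-0.87,0.57,0,0,0,0,-1],[-0.87,0.57,0,0,0,0,-1],[-0.87,0.57,0,0,0,0,-1],[-0.87,0.57,0,0,0,0,-1],[-0.87,0.57,0,0,0,0,-1],[-0.87,0.57,0,0,0,0,-1],[-0.87,0.57,0,0,0,0,-1],[-0.87,0.57,0,0,0,0,-1]],
])

```text
time_s: 1.85
ee_pos: [0.5293, 0.0514, 0.2693]
eef_rot: [-3.141, -0.0, 1.558]
force: [-0.6, 0.1, -0.6]
grip_width: 0.0336
grip_force: 0.0
```

Run:
```python
from h import *
c=snap('wrist','w1'); o=c['o']; print(o['ee_pos'],o['eef_rot'],o['qpos'],o['force'],o['time_s'])
```

```text
[0.52928004 0.05140038 0.26928834] [-3.14111014e+00 -1.73165370e-04  1.55826645e+00] [2.78376724e-02 2.27881114e-01 1.50713899e+00 1.95106927e-04
 1.40704769e+00 4.03356521e-02] [-0.62184098  0.07679959 -0.64226573] 1.85
```

View pics/w1.png

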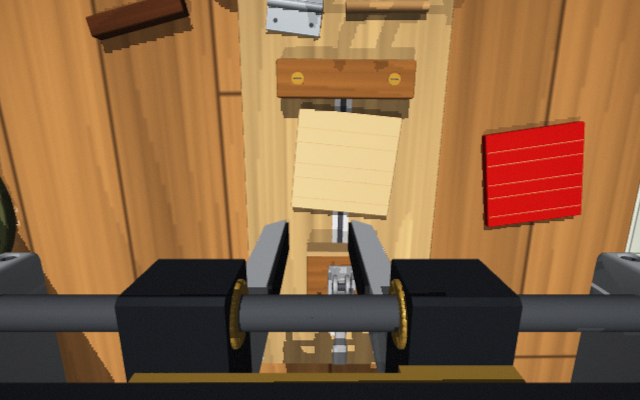

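Wrist view: the fence front edge runs along row 97 (cols 278–414), the roof board is at (347,163), and the jaw at (335,275) is hidden by the fingers. I move on towards −y to see the jaw and lever.

>>> play_rows([
  [[-0.9,0.05,0,0,0,0,-1],[-0.9,0.05,0,0,0,0,-1],[-0.9,0.05,0,0,0,0,-1],[-0.9,0.05,0,0,0,0,-1],[-0.9,0.05,0,0,0,0,-1],[-0.9,0.05,0,0,0,0,-1]],
])

```text
time_s: 2.5
ee_pos: [0.5388, -0.1759, 0.2693]
eef_rot: [-3.141, 0.0, 1.555]
force: [0.4, 1.2, 0.2]
grip_width: 0.0005
grip_force: 0.0
```

Run:
```python
from h import *
c=snap('wrist','w2'); o=c['o']; print(o['ee_pos'],o['eef_rot'],o['qpos'],o['force'],o['time_s'],o['grip_width'])
```

```text
[ 0.5387656  -0.17594739  0.26932546] [-3.14139605e+00  1.17665084e-04  1.55534954e+00] [-3.80197351e-01  3.07942307e-01  1.40637501e+00 -1.81922815e-04
  1.42741703e+00 -3.64724541e-01] [0.44012337 1.2251088  0.17645286] 2.5 0.0004935232063342236
```

View pics/w2.png

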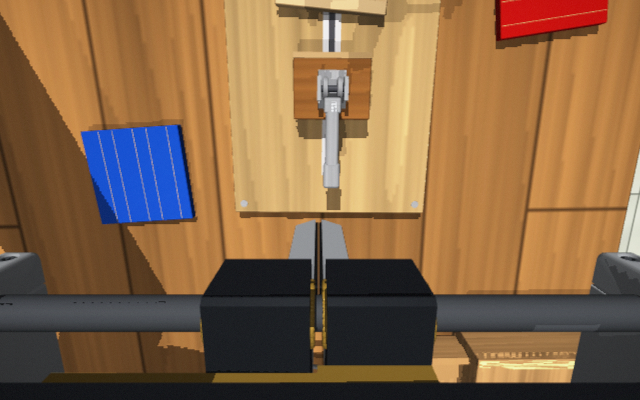

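Wrist view 2: the jaw block covers cols 293–371, rows 58–118, and the lever runs from the pin near (333,92) to the tip at (331,187). Next step is to measure with the depth map and cross-check against rays from the top camera.

```bash
cat >> h.py <<'E'
def cloud(c):
    v,u=np.mgrid[0:400,0:640]; z=c['z_map']
    d=np.stack([(u-c['camera_matrix'][0,2]),-(v-c['camera_matrix'][1,2]),-c['camera_matrix'][0,0]*np.ones_like(z)],-1)/c['camera_matrix'][0,0]
    P=(d*z[...,None])@c['T'][:3,:3].T+c['T'][:3,3]; P[z==0]=np.nan; return P
def box(P,m): 
    q=P[m]; return len(q),np.percentile(q,[1,50,99],axis=0).round(4).tolist()
E
python3 - <<'E'
from h import *
c=dict(np.load('w2.npz')); P=cloud(c)
W=np.zeros((400,640),bool); W[20:200,230:440]=1
lev=W&(P[...,2]>.058)&(P[...,1]<-.125); print('lever',box(P,lev))
vs,us=np.where(lev); print(vs.max(),us[vs>vs.max()-3].mean())
for y0 in np.arange(-.19,-.12,.012):
    m=lev&(abs(P[...,1]-y0)<.006)
    if m.any(): print(round(y0,3),box(P,m))
hsv=cv2.cvtColor(c['frame'],cv2.COLOR_RGB2HSV)
jw=W&(abs(P[...,2]-.048)<.004); print('jawtop',box(P,jw))
x,y=P[jw][:,0],P[jw][:,1]; print('rect',cv2.minAreaRect(P[jw][:,:2].astype(np.float32)*1000))
bd=W&(abs(P[...,2]-.018)<.004)&(np.arange(400)[:,None]>60); print('board',box(P,bd))
# two-ray triangulation of lever tip: w2 (331,187) and top
t=dict(np.load('top.npz'))
def tri(a,b):
    A=[];B=[]
    for p,d in(a,b):
        d=d/np.linalg.norm(d);M=np.eye(3)-np.outer(d,d);A.append(M);B.append(M@p)
    return np.linalg.lstsq(np.vstack(A),np.hstack(B),rcond=None)[0]
print('tri tip',tri(ray(c,331,187.5),ray(t,230+697/4.2,150+207/4.2)))
print('tri jaw back-left corner',tri(ray(c,293,118),ray(t,230+584/4.2,150+270/4.2)),tri(ray(c,371,118),ray(t,230+584/4.2,150+149/4.2)))
c=dict(np.load('w1.npz')); P=cloud(c); W[:]=0; W[40:225,250:440]=1
f=W&(abs(P[...,2]-.048)<.006)&(P[...,1]>.05);print('fence',cv2.minAreaRect(P[f][:,:2].astype(np.float32)*1000))
hsv=cv2.cvtColor(c['frame'],cv2.COLOR_RGB2HSV)
r=W&(abs(P[...,2]-.030)<.004);print('roof',box(P,r),cv2.minAreaRect(P[r][:,:2].astype(np.float32)*1000))
E
```

```text
lever (862, [[0.5458, -0.19, 0.0688], [0.5545, -0.1602, 0.0716], [0.5622, -0.1257, 0.0734]])
187 331.1818181818182
-0.19 (93, [[0.5457, -0.1904, 0.0685], [0.5534, -0.1869, 0.0715], [0.5622, -0.1841, 0.0734]])
-0.178 (174, [[0.5458, -0.1833, 0.07], [0.5545, -0.1777, 0.0718], [0.5622, -0.1721, 0.0732]])
-0.166 (168, [[0.546, -0.1716, 0.0685], [0.554, -0.1658, 0.0717], [0.5622, -0.1601, 0.0737]])
-0.154 (143, [[0.5482, -0.1594, 0.0687], [0.5546, -0.1539, 0.0715], [0.5612, -0.1485, 0.0729]])
-0.142 (147, [[0.5484, -0.1477, 0.0689], [0.5547, -0.1422, 0.0715], [0.5612, -0.136, 0.0736]])
-0.13 (137, [[0.5485, -0.1359, 0.0691], [0.5547, -0.1307, 0.0716], [0.5612, -0.1256, 0.0732]])
jawtop (4248, [[0.5149, -0.1174, 0.0464], [0.5559, -0.0773, 0.0485], [0.5972, -0.0489, 0.0518]])
rect ((555.9757690429688, -83.16038513183594), (69.89692687988281, 84.06383514404297), 88.63664245605469)
board (22033, [[0.4376, -0.2167, 0.0165], [0.5461, -0.1421, 0.0184], [0.6724, -0.0552, 0.0203]])
tri tip [ 0.55293306 -0.19286196  0.05718655]
tri jaw back-left corner [ 0.51170477 -0.11680035  0.03615238] [ 0.59898645 -0.11843906  0.02963064]
fence ((561.3457641601562, 152.12423706054688), (40.136837005615234, 149.70782470703125), 88.74108123779297)
roof (9925, [[0.5018, -0.0029, 0.0285], [0.5619, 0.0603, 0.0304], [0.6224, 0.1182, 0.0323]]) ((562.98095703125, 64.80286407470703), (135.89007568359375, 120.10759735107422), 83.59575653076172)
```

Run:
```python
from h import *
r=[np.pi,0,1.548]
print(go([.554,-.176,.269],r),go([.554,-.176,.068],r))
b=(np.array([.554,-.176,.068]),r)
for th in [.2,.4,.6,.8,1,1.2,1.4,1.6,1.8,1.95]:
    y=-(90*np.cos(th)-5*np.sin(th)); z=90*np.sin(th)+5*np.cos(th)
    dy=(y+90)/1000;dz=(z-5)/1000
    print(th,go(b[0]+[.023*dy,dy,dz],r,b)[:3])
```

```text
[-0.0059, 0.0605, 0.0015, -0.0, -0.0, 0.0013] [-0.0061, 0.0606, 0.8055, -0.0, -0.0, 0.0013]
0.2 [0.0112, 0.0, -0.0711]
0.4 [0.0362, 0.0, -0.1386]
0.6 [0.0742, 0.0, -0.1998]
0.8 [0.1236, 0.0, -0.2522]
1 [0.1824, 0.0, -0.2937]
1.2 [0.2483, 0.0, -0.3228]
1.4 [0.3186, 0.0001, -0.3382]
1.6 [0.3906, 0.0001, -0.3393]
1.8 [0.4614, 0.0001, -0.326]
1.95 [0.512, 0.0001, -0.307]
```

>>> play_rows([
  [[-0.006,0.06,0,0,0,0.0013,0.1],[-0.006,0.06,0,0,0,0.0013,0.1],[-0.006,0.06,0.2,0,0,0.0013,0.1],[-0.006,0.06,0.4,0,0,0.0013,0.1],[-0.006,0.06,0.5,0,0,0.0013,0.1],[-0.006,0.06,0.6,0,0,0.0013,0.1],[-0.006,0.06,0.7,0,0,0.0013,0.1],[-0.006,0.06,0.8,0,0,0.0013,0.1],[-0.006,0.06,0.8,0,0,0.0013,0.1],[-0.006,0.06,0.8,0,0,0.0013,0.1]],
])

```text
time_s: 3.55
ee_pos: [0.5541, -0.1754, 0.0704]
eef_rot: [3.141, 0.0, 1.55]
force: [0.3, -0.2, 0.1]
grip_width: 0.0516
grip_force: 0.0
```

>>> play_rows([
  [[0,0,0,0,0,0,-1],[0,0,0,0,0,0,-1],[0,0,0,0,0,0,-1],[0,0,0,0,0,0,-1],[0,0,0,0,0,0,-1],[0,0,0,0,0,0,-1],[0,0,0,0,0,0,-1]],
], grip_force=40)

```text
time_s: 4.25
ee_pos: [0.5531, -0.1765, 0.0696]
eef_rot: [-3.139, -0.0, 1.548]
force: [-7.9, -0.4, 6.8]
grip_width: 0.0178
grip_force: 40.0
```

>>> play_rows([
  [[0.003,-0.003,-0.035,0,0,0,-1],[0.011,-0.003,-0.071,0,0,0,-1],[0.023,-0.003,-0.105,0,0,0,-1],[0.036,-0.003,-0.139,0,0,0,-1],[0.054,-0.003,-0.17,0,0,0,-1],[0.074,-0.003,-0.2,0,0,0,-1],[0.074,-0.003,-0.2,0,0,0,-1]],
])

```text
time_s: 4.95
ee_pos: [0.5535, -0.1571, 0.1205]
eef_rot: [-3.141, -0.0, 1.549]
force: [-6.2, 2.3, -2.4]
grip_width: 0.0177
grip_force: 40.0
```

>>> play_rows([
  [[0.049,0,-0.052,0,0,0,-1],[0.078,0,-0.074,0,0,0,-1],[0.108,0,-0.094,0,0,0,-1],[0.174,0,-0.123,0,0,0,-1],[0.245,0,-0.138,0,0,0,-1],[0.317,0,-0.139,0,0,0,-1],[0.387,0,-0.126,0,0,0,-1],[0.438,0,-0.107,0,0,0,-1],[0.438,0,-0.107,0,0,0,-1]],
])

```text
time_s: 5.85
ee_pos: [0.5579, -0.0462, 0.1494]
eef_rot: [3.135, -0.0, 1.55]
force: [0.2, 1.9, 2.0]
grip_width: 0.0033
grip_force: 0.8
```

Run:
```python
from h import *
c=snap('wrist','w3'); P=cloud(c); print(c['o']['ee_pos'],c['o']['force'])
c=snap('top','t2')
cv2.imwrite('pics/crop2.png',cv2.resize(c['frame'][150:250,230:420,::-1],None,fx=4.2,fy=4.2,interpolation=cv2.INTER_CUBIC))
```

```text
[ 0.55789804 -0.04619728  0.14943242] [0.24038786 1.87393104 1.9572831 ]
```

View pics/w3.png

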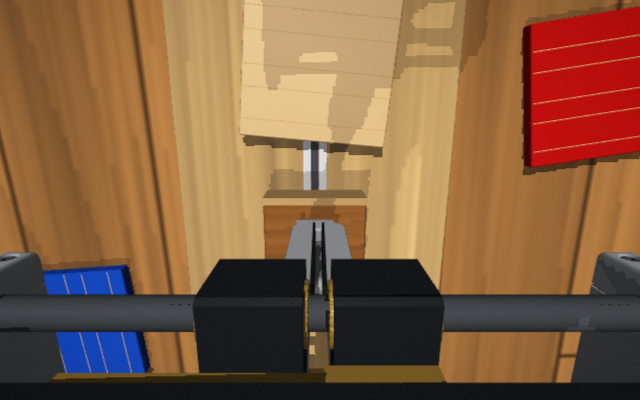

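The fingers have closed empty (width 3 mm), so the lever slipped out late in the swing. I raise the arm and find the lever's angle.

>>> play_rows([
  [[0,0,-0.2,0,0,0,-1],[0,0,-0.4,0,0,0,-1],[-0.3,0,-0.5,0,0,0,-1],[-0.5,0,-0.5,0,0,0,-1],[-0.6,0,-0.5,0,0,0,-1],[-0.6,0,-0.5,0,0,0,-1],[-0.6,0,-0.5,0,0,0,-1]],
])

```text
time_s: 6.65
ee_pos: [0.5526, -0.1993, 0.2716]
eef_rot: [3.141, -0.0, 1.546]
force: [-0.1, -0.0, -0.5]
grip_width: 0.0003
grip_force: 0.0
```

Run:
```python
from h import *
c=snap('wrist','w4'); P=cloud(c); o=c['o'];print(o['ee_pos'],o['eef_rot'],o['force'])
cv2.imwrite('pics/w4b.png',c['frame'][:260,160:480,::-1])
W=np.zeros((400,640),bool); W[:225,200:450]=1
jw=W&(abs(P[...,2]-.048)<.004)&(P[...,1]<-.02); print('jaw',cv2.minAreaRect(P[jw][:,:2].astype(np.float32)*1000))
lv=W&(P[...,2]>.075)&(abs(P[...,0]-.555)<.03)&(P[...,2]<.2)
for z in np.arange(.07,.18,.01):
    m=lv&(abs(P[...,2]-z)<.005)
    if m.sum()>5: print(round(z,3),box(P,m))
```

```text
[ 0.55255757 -0.19925713  0.27156853] [ 3.14100308e+00 -3.62678158e-05  1.54584028e+00] [-0.0550051  -0.01651443 -0.46814146]
jaw ((556.0448608398438, -81.55096435546875), (69.79351806640625, 84.14876556396484), 88.72357940673828)
0.08 (77, [[0.5462, -0.0897, 0.0752], [0.5562, -0.0845, 0.0801], [0.5651, -0.0733, 0.0849]])
0.09 (164, [[0.5476, -0.0838, 0.0851], [0.5563, -0.0795, 0.0875], [0.565, -0.0734, 0.0946]])
0.1 (61, [[0.5492, -0.0781, 0.0953], [0.5564, -0.0767, 0.1002], [0.5629, -0.0736, 0.105]])
0.11 (63, [[0.5494, -0.0762, 0.1051], [0.5555, -0.075, 0.1104], [0.5627, -0.0726, 0.1147]])
0.12 (69, [[0.5496, -0.0748, 0.1152], [0.5564, -0.0733, 0.1196], [0.5625, -0.0712, 0.1245]])
0.13 (80, [[0.5492, -0.0728, 0.1251], [0.5557, -0.0716, 0.1304], [0.5631, -0.068, 0.1347]])
0.14 (89, [[0.5485, -0.0709, 0.1354], [0.5565, -0.07, 0.1406], [0.5644, -0.0682, 0.1449]])
0.15 (128, [[0.5473, -0.0693, 0.1451], [0.5558, -0.0682, 0.1499], [0.565, -0.0656, 0.1549]])
0.16 (242, [[0.5478, -0.0678, 0.1553], [0.5563, -0.0657, 0.163], [0.5648, -0.0592, 0.165]])
0.17 (132, [[0.5487, -0.0656, 0.165], [0.5564, -0.0627, 0.1656], [0.5637, -0.0594, 0.1675]])
```

View pics/w4b.png

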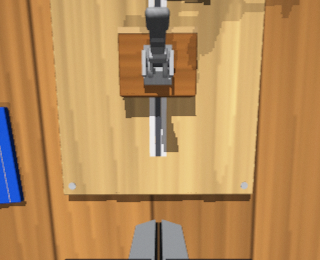

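Wrist crop: the lever stands about upright, tip at (157,12), leaning towards the fence at about 1.74 rad, and the jaw is free. Next: push on the jaw's back with the fingers closed and tilted 0.25 rad.

```bash
sed -i "s/R.from_euler('xyz',rpy)).as_rotvec/(rpy if isinstance(rpy,R) else R.from_euler('xyz',rpy))).as_rotvec/" h.py
python3 - <<'E'
from h import *
ax=np.array([1,-.023,0]); Rt=R.from_rotvec(ax*.25)*R.from_euler('xyz',[np.pi,0,1.548])
print(Rt.as_euler('xyz'),Rt.as_matrix().round(3))
print(go([.5540,-.165,.10],Rt),go([.5540,-.165,.049],Rt))
b=(np.array([.554,-.165,.049]),Rt.as_euler('xyz'))
print(go(b[0]+[.0023,.1,0],Rt,b))
E
```

```text
[ 3.14154167 -0.25006611  1.54800641] [[ 0.022  1.     0.006]
 [ 0.969 -0.023  0.247]
 [ 0.247  0.    -0.969]]
[0.1324, 0.0017, 0.686, 0.0001, 0.0398, -0.0001] [0.1324, 0.0016, 0.89, 0.0001, 0.0398, -0.0001]
[0.3877, 0.0001, 0.099, 0.0, 0.0, -0.0]
```

>>> play_rows([
  [[0.132,0.0,0.1,0,0.04,0,-1],[0.132,0.0,0.3,0,0.04,0,-1],[0.132,0.0,0.5,0,0.04,0,-1],[0.132,0.0,0.7,0,0.04,0,-1],[0.132,0.0,0.8,0,0.04,0,-1],[0.132,0.0,0.89,0,0.04,0,-1],[0.132,0.0,0.89,0,0.04,0,-1],[0.132,0.0,0.89,0,0.04,0,-1]],
])

```text
time_s: 7.5
ee_pos: [0.5539, -0.1644, 0.0496]
eef_rot: [3.141, -0.251, 1.55]
force: [-0.4, -0.0, 0.8]
grip_width: 0.0003
grip_force: 0.0
```

>>> play_rows([
  [[0.039,0,0.01,0,0,0,-1],[0.078,0,0.02,0,0,0,-1],[0.116,0,0.03,0,0,0,-1],[0.135,0,0.035,0,0,0,-1],[0.155,0,0.04,0,0,0,-1],[0.175,0,0.045,0,0,0,-1],[0.194,0,0.05,0,0,0,-1],[0.194,0,0.05,0,0,0,-1]],
])

```text
time_s: 8.3
ee_pos: [0.5547, -0.1154, 0.049]
eef_rot: [3.141, -0.251, 1.548]
force: [-0.6, -2.6, 1.7]
grip_width: 0.0006
grip_force: 1.3
```

>>> play_rows([
  [[0.015,0,0.004,0,0,0,-1],[0.03,0,0.008,0,0,0,-1],[0.045,0,0.012,0,0,0,-1],[0.06,0,0.015,0,0,0,-1],[0.075,0,0.019,0,0,0,-1],[0.09,0,0.023,0,0,0,-1],[0.105,0,0.027,0,0,0,-1],[0.12,0,0.031,0,0,0,-1],[0.135,0,0.035,0,0,0,-1]],
])

```text
time_s: 9.2
ee_pos: [0.5556, -0.0812, 0.049]
eef_rot: [3.141, -0.25, 1.548]
force: [-1.9, -8.6, 4.2]
grip_width: 0.0005
grip_force: 3.9
```

```bash
cat > look.py <<'E'
from h import *
import sys
n=sys.argv[1]; c=snap('wrist',n); P=cloud(c); o=c['o']; print(o['ee_pos'],o['force'],o['time_s'])
q=P.copy(); reg=(abs(P[...,0]-.56)<.1)
f=reg&(abs(P[...,2]-.048)<.005)&(P[...,1]>.1)&(P[...,1]<.2);print('fence',f.sum(),cv2.minAreaRect(P[f][:,:2].astype(np.float32)*1000))
r=reg&(abs(P[...,2]-.030)<.004)&(P[...,1]>.03)&(P[...,1]<.14)
q=P[r]
for x0 in np.arange(.50,.63,.02):
    m=r&(abs(P[...,0]-x0)<.008)
    g=f&(abs(P[...,0]-x0)<.008)
    if m.sum()>5 and g.sum()>5: print(round(x0,2),'roof edge',np.percentile(P[m][:,1],98).round(4),'fence edge',np.percentile(P[g][:,1],2).round(4))
E
python3 look.py w5
```

```text
[ 0.5555743  -0.08122693  0.04901095] [-1.9481488  -8.57596492  4.16663828] 9.2
fence 0 ((0.0, 0.0), (0.0, 0.0), 0.0)
```

View pics/w5.png

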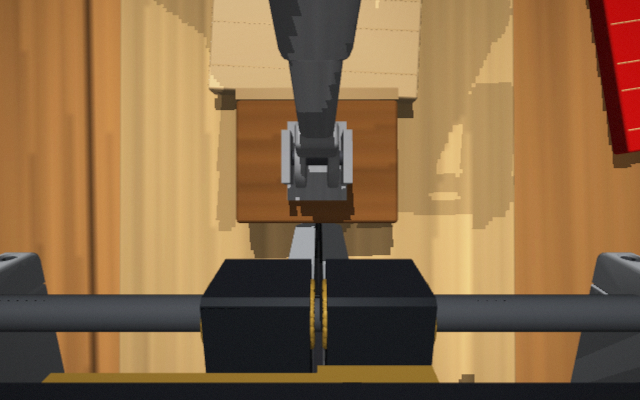

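Wrist view: the cork now touches the roof board along its whole front (row ~95), nearly square. The fingers sit centred on the jaw's back at (318,225), and the lever is clear. Continuing in finer steps.

>>> play_rows([
  [[0.008,0,0.002,0,0,0,-1],[0.016,0,0.004,0,0,0,-1],[0.023,0,0.006,0,0,0,-1],[0.031,0,0.008,0,0,0,-1],[0.031,0,0.008,0,0,0,-1]],
])

```text
time_s: 9.75
ee_pos: [0.5557, -0.073, 0.049]
eef_rot: [3.141, -0.25, 1.548]
force: [-1.6, -5.4, 4.0]
grip_width: 0.0004
grip_force: 2.8
```

>>> play_rows([
  [[0.004,0,0.001,0,0,0,-1],[0.008,0,0.002,0,0,0,-1],[0.008,0,0.002,0,0,0,-1]],
])

```text
time_s: 10.05
ee_pos: [0.5558, -0.0711, 0.0489]
eef_rot: [3.141, -0.25, 1.548]
force: [-1.3, -5.6, 3.4]
grip_width: 0.0002
grip_force: 3.2
```

>>> play_rows([
  [[0.004,0,0.001,0,0,0,-1],[0.008,0,0.002,0,0,0,-1],[0.008,0,0.002,0,0,0,-1]],
])

```text
time_s: 10.35
ee_pos: [0.5558, -0.0694, 0.049]
eef_rot: [3.141, -0.25, 1.548]
force: [-2.8, -8.6, 4.9]
grip_width: 0.0003
grip_force: 4.4
```

>>> play_rows([
  [[0.002,0,0.0005,0,0,0,-1],[0.004,0,0.001,0,0,0,-1],[0.004,0,0.001,0,0,0,-1]],
])

```text
time_s: 10.65
ee_pos: [0.5558, -0.0688, 0.049]
eef_rot: [3.141, -0.249, 1.548]
force: [-3.0, -11.8, 5.6]
grip_width: 0.0003
grip_force: 6.0
```

>>> play_rows([
  [[0.002,0,0.0005,0,0,0,-1],[0.004,0,0.001,0,0,0,-1],[0.006,0,0.0015,0,0,0,-1],[0.006,0,0.0015,0,0,0,-1]],
])

```text
time_s: 11.05
ee_pos: [0.5559, -0.0678, 0.049]
eef_rot: [3.14, -0.248, 1.548]
force: [-3.8, -15.9, 4.1]
grip_width: 0.0006
grip_force: 8.0
```

>>> play_rows([
  [[0.002,0,0.0005,0,0,0,-1],[0.002,0,0.0005,0,0,0,-1],[0.002,0,0.0005,0,0,0,-1],[0.002,0,0.0005,0,0,0,-1],[0.002,0,0.0005,0,0,0,-1]],
])

```text
time_s: 11.55
ee_pos: [0.5559, -0.0675, 0.0491]
eef_rot: [3.14, -0.248, 1.548]
force: [-4.0, -17.0, 5.4]
grip_width: 0.0004
grip_force: 8.7
```

The push is at 17 N, so the squeeze is about 12 N. I back off straight, go up and check.

>>> play_rows([
  [[-0.02,0,-0.005,0,0,0,-1],[-0.08,0,-0.02,0,0,0,-1],[-0.16,0,-0.04,0,0,0,-1],[-0.2,0,-0.05,0,0,0,-1],[-0.15,0,-0.25,0,0,0,-1],[-0.1,0,-0.45,0,0,0,-1],[-0.05,0,-0.65,0,-0.02,0,-1],[-0.01,0,-0.83,0,-0.04,0,-1],[-0.01,0,-0.9,0,-0.04,0,-1],[-0.01,0,-0.9,0,-0.04,0,-1]],
])

```text
time_s: 12.55
ee_pos: [0.5551, -0.1237, 0.2691]
eef_rot: [3.137, 0.001, 1.549]
force: [0.6, -0.9, -0.6]
grip_width: 0.0006
grip_force: 0.0
```

```bash
sed -i 's/^r=reg.*/J=reg\&(abs(P[...,2]-.048)<.004)\&(P[...,1]<.05)\&(P[...,1]>-.1);print("jaw",cv2.minAreaRect(P[J][:,:2].astype(np.float32)*1000))\nL=reg\&(P[...,2]>.13)\&(P[...,2]<.18)\&(abs(P[...,0]-.556)<.015)\&(P[...,1]<.06)\&(P[...,1]>-.06);print("lever",box(P,L))\n&/' look.py; python3 look.py w6
```

```text
[ 0.55513144 -0.12365823  0.26905387] [ 0.59943564 -0.90970359 -0.59874462] 12.55
fence 0 ((0.0, 0.0), (0.0, 0.0), 0.0)
jaw ((557.3160400390625, -21.81021499633789), (68.64976501464844, 84.07222747802734), 88.7427978515625)
lever (570, [[0.5488, -0.012, 0.1313], [0.5575, -0.0067, 0.161], [0.5663, 0.0006, 0.1665]])
```

View pics/w6.png

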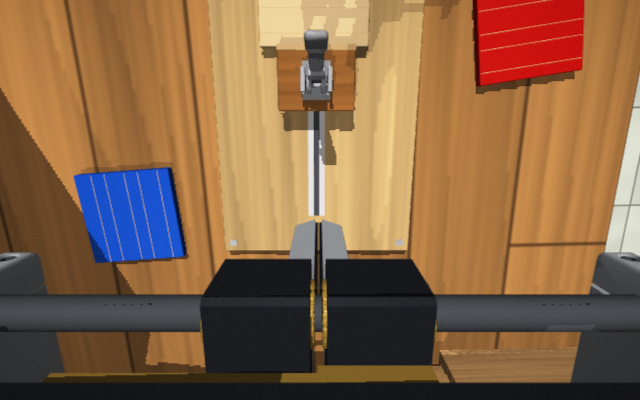

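Wrist view 3: the roof board (rows 0–47) is square against the jaw (cols 278–355, rows 50–110), and the lever tip is at (316,38). The jaw origin is now at y ≈ −0.024. Now the path for tipping the lever back down with the closed fingertips.

Run:
```python
from h import *
r=[np.pi,0,1.548]
print(go([.5575,.04,.269],r)); 
def tcp(th,rr,extra=0):
    y=-.0241-rr*np.cos(th)+.009*np.sin(th); z=.0625+rr*np.sin(th)+.009*np.cos(th)
    return np.array([.557+.023*(y+.0241),y+.008,z+.019-extra])
s=np.r_[.558,.04,tcp(1.74,.085)[2]]; print('start',s,go(s,r))
b=(np.array([.5575,.04,.269]),r); print('desc',go(s,r,b))
b=(s,r)
for th,rr in zip([1.74,1.6,1.5,1.4,1.3,1.2,1.1,1.0,.9,.8,.7,.6,.5,.4,.3,.2,.1,0],np.r_[[.085,.085,.085,.086,.088,.09,.092,.095],np.linspace(.094,.075,10)]):
    p=tcp(th,rr); print(th,p.round(4),go(p,r,b)[:3])
```

```text
[0.6549, -0.0029, -0.0104, 0.0002, -0.0, 0.0]
start [0.558      0.04       0.16377055] [0.6549, -0.0014, 0.4105, 0.0002, -0.0, 0.0]
desc [0.0, 0.002, 0.4209, 0.0, 0.0, 0.0]
1.74 [0.5575 0.0071 0.1638] [-0.1317, 0.0011, 0.0]
1.6 [ 0.5573 -0.0046  0.1662] [-0.1785, 0.0011, -0.0097]
1.5 [ 0.5571 -0.0131  0.1669] [-0.2126, 0.0011, -0.0126]
1.4 [ 0.5569 -0.0218  0.1678] [-0.2474, 0.0011, -0.016]
1.3 [ 0.5567 -0.031   0.1687] [-0.2839, 0.0011, -0.0197]
1.2 [ 0.5564 -0.0403  0.1686] [-0.3214, 0.0011, -0.0195]
1.1 [ 0.5562 -0.0498  0.1676] [-0.3593, 0.0011, -0.0152]
1.0 [ 0.556  -0.0599  0.1663] [-0.3995, 0.0011, -0.0101]
0.9 [ 0.5558 -0.0675  0.1607] [-0.43, 0.0011, 0.0122]
0.8 [ 0.5557 -0.0737  0.1537] [-0.4547, 0.0011, 0.0403]
0.7 [ 0.5556 -0.079   0.1462] [-0.476, 0.0011, 0.0702]
0.6 [ 0.5555 -0.0834  0.1384] [-0.4936, 0.0011, 0.1014]
0.5 [ 0.5554 -0.0869  0.1304] [-0.5076, 0.0011, 0.1334]
0.4 [ 0.5553 -0.0895  0.1223] [-0.5179, 0.0011, 0.1659]
0.3 [ 0.5553 -0.0911  0.1141] [-0.5247, 0.0011, 0.1985]
0.2 [ 0.5553 -0.092   0.1061] [-0.5279, 0.0011, 0.2308]
0.1 [ 0.5553 -0.0919  0.0982] [-0.5278, 0.0011, 0.2625]
0 [ 0.5553 -0.0911  0.0905] [-0.5245, 0.0011, 0.2931]
```

>>> play_rows([
  [[0.2,0,0,0,0,0,-1],[0.4,0,0,0,0,0,-1],[0.6,0,0,0,0,0,-1],[0.655,0,0.05,0,0,0,-1],[0.655,0,0.2,0,0,0,-1],[0.655,0,0.35,0,0,0,-1],[0.655,0,0.41,0,0,0,-1],[0.655,0,0.41,0,0,0,-1],[0.655,0,0.41,0,0,0,-1]],
])

```text
time_s: 13.5
ee_pos: [0.558, 0.0395, 0.1629]
eef_rot: [-3.14, -0.0, 1.547]
force: [-0.8, 0.3, 0.8]
grip_width: 0.0005
grip_force: 0.0
```

>>> play_rows([
  [[-0.06,0,0,0,0,0,-1],[-0.1,0,0,0,0,0,-1],[-0.13,0,0,0,0,0,-1],[-0.15,0,-0.005,0,0,0,-1],[-0.18,0,-0.01,0,0,0,-1],[-0.21,0,-0.013,0,0,0,-1],[-0.247,0,-0.016,0,0,0,-1],[-0.284,0,-0.02,0,0,0,-1]],
])

```text
time_s: 14.3
ee_pos: [0.5564, -0.0316, 0.1684]
eef_rot: [-3.141, -0.0, 1.548]
force: [-0.4, 0.9, -0.5]
grip_width: 0.0007
grip_force: 0.6
```

>>> play_rows([
  [[-0.02,0,0,0,0,0,-1],[-0.037,0,0,0,0,0,-1],[-0.056,0,0.002,0,0,0,-1],[-0.075,0,0.005,0,0,0,-1],[-0.095,0,0.007,0,0,0,-1],[-0.115,0,0.01,0,0,0,-1],[-0.115,0,0.01,0,0,0,-1]],
])

```text
time_s: 15.0
ee_pos: [0.5558, -0.0603, 0.1658]
eef_rot: [-3.141, 0.0, 1.548]
force: [0.4, -0.7, 0.1]
grip_width: 0.0005
grip_force: 0.0
```

>>> play_rows([
  [[-0.015,0,0.011,0,0,0,-1],[-0.03,0,0.022,0,0,0,-1],[-0.043,0,0.036,0,0,0,-1],[-0.055,0,0.05,0,0,0,-1],[-0.066,0,0.065,0,0,0,-1],[-0.076,0,0.08,0,0,0,-1],[-0.085,0,0.096,0,0,0,-1],[-0.094,0,0.111,0,0,0,-1]],
])

```text
time_s: 15.8
ee_pos: [0.5554, -0.0834, 0.138]
eef_rot: [3.141, 0.0, 1.548]
force: [-0.6, -0.7, 4.0]
grip_width: 0.0002
grip_force: 1.5
```

>>> play_rows([
  [[-0.007,0,0.016,0,0,0,-1],[-0.014,0,0.032,0,0,0,-1],[-0.019,0,0.048,0,0,0,-1],[-0.024,0,0.065,0,0,0,-1],[-0.028,0,0.081,0,0,0,-1],[-0.031,0,0.097,0,0,0,-1],[-0.033,0,0.113,0,0,0,-1],[-0.034,0,0.129,0,0,0,-1],[-0.034,0,0.145,0,0,0,-1],[-0.034,0,0.161,0,0,0,-1]],
])

```text
time_s: 16.8
ee_pos: [0.555, -0.0915, 0.0973]
eef_rot: [-3.141, -0.0, 1.548]
force: [-0.0, -1.0, 0.5]
grip_width: 0.0005
grip_force: 0.0
```

>>> play_rows([
  [[0.001,0,0.01,0,0,0,-1],[0.002,0,0.02,0,0,0,-1],[0.003,0,0.028,0,0,0,-1],[0.003,0,0.031,0,0,0,-1],[0.003,0,0.031,0,0,0,-1]],
])

```text
time_s: 17.3
ee_pos: [0.5552, -0.0909, 0.091]
eef_rot: [3.141, 0.0, 1.548]
force: [-5.1, 0.4, 9.2]
grip_width: 0.0004
grip_force: 4.5
```

>>> play_rows([
  [[0,0,0.002,0,0,0,-1],[0,0,0.004,0,0,0,-1],[0,0,0.004,0,0,0,-1]],
])

```text
time_s: 17.6
ee_pos: [0.5553, -0.091, 0.0908]
eef_rot: [3.141, 0.0, 1.548]
force: [-8.9, 1.5, 17.2]
grip_width: 0.0005
grip_force: 8.8
```

>>> play_rows([
  [[0,0,0.002,0,0,0,-1],[0,0,0.004,0,0,0,-1],[0,0,0.004,0,0,0,-1]],
])

```text
time_s: 17.9
ee_pos: [0.5554, -0.091, 0.0906]
eef_rot: [3.14, 0.001, 1.548]
force: [-11.9, 1.0, 25.4]
grip_width: 0.0005
grip_force: 13.2
```

It is now stiff at the height expected for fully down. I lift off and check.

>>> play_rows([
  [[0,0,-0.02,0,0,0,-1],[0,0,-0.2,0,0,0,-1],[0,0,-0.4,0,0,0,-1],[0,0,-0.6,0,0,0,-1],[-0.2,0,-0.72,0,0,0,-1],[-0.3,0,-0.72,0,0,0,-1],[-0.3,0,-0.72,0,0,0,-1]],
])

```text
time_s: 18.6
ee_pos: [0.5533, -0.169, 0.2692]
eef_rot: [3.14, 0.001, 1.545]
force: [-0.1, 0.3, -0.1]
grip_width: 0.0003
grip_force: 0.0
```

```bash
cat > chk.py <<'E'
from h import *
c=snap('wrist','w7'); P=cloud(c); o=c['o']; print(o['ee_pos'],o['force'],o['time_s'])
reg=abs(P[...,0]-.56)<.1; y=P[...,1]
J=reg&(abs(P[...,2]-.048)<.004)&(y<.05)&(y>-.1);print("jaw",cv2.minAreaRect(P[J][:,:2].astype(np.float32)*1000))
for y0 in(-.12,-.105,-.09,-.075,-.065):
    L=reg&(P[...,2]>.055)&(P[...,2]<.15)&(abs(P[...,0]-.556)<.012)&(abs(y-y0)<.004); print(y0,L.sum(),np.median(P[L],axis=0).round(4) if L.any() else'')
L=reg&(P[...,2]>.055)&(P[...,2]<.15)&(y<-.06)&(y>-.15); print(box(P,L))
t=snap('top','t3'); P=cloud(t)
cv2.imwrite('pics/crop3.png',cv2.resize(t['frame'][150:250,230:420,::-1],None,fx=4.2,fy=4.2,interpolation=cv2.INTER_CUBIC))
E
python3 chk.py
```

```text
[ 0.55333666 -0.16896469  0.26920972] [-0.10360005  0.25937188 -0.09450995] 18.6
jaw ((557.2205810546875, -24.48650360107422), (64.98501586914062, 84.09624481201172), 88.61089324951172)
-0.12 135 [ 0.5556 -0.1199  0.0717]
-0.105 132 [ 0.5555 -0.1053  0.0715]
-0.09 112 [ 0.5559 -0.0899  0.0716]
-0.075 118 [ 0.5567 -0.075   0.0716]
-0.065 115 [ 0.5561 -0.065   0.0716]
(1058, [[0.5466, -0.1289, 0.0686], [0.5558, -0.0969, 0.0716], [0.5641, -0.0606, 0.0736]])
```

View pics/crop3.png

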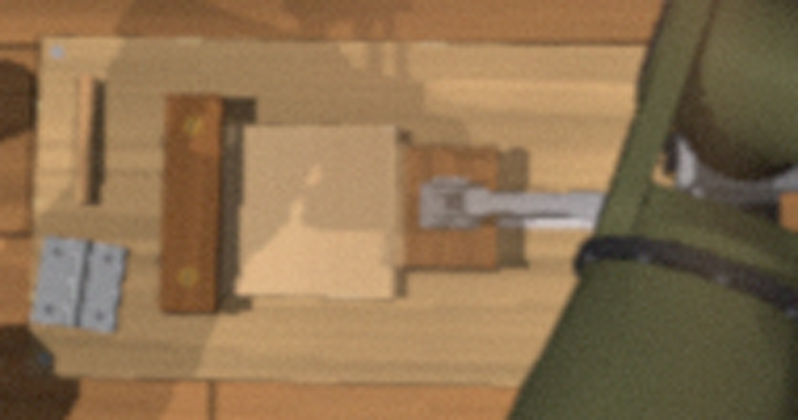

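Top crop: the lever is level again (440–600, 205) and the jaw's cork meets the roof board's right edge at 397. The strip at 220–242 next to the fence looks like fence shadow, so I check it from the wrist camera above the board.

>>> play_rows([
  [[0.2,0,0,0,0,0,-1],[0.4,0,0,0,0,0,-1],[0.6,0,0,0,0,0,-1],[0.8,0,0,0,0,0,-1],[0.84,0,0,0,0,0,-1],[0.84,0,0,0,0,0,-1],[0.84,0,0,0,0,0,-1]],
])

```text
time_s: 19.4
ee_pos: [0.5581, 0.0437, 0.2679]
eef_rot: [-3.141, 0.0, 1.548]
force: [-0.8, -0.7, -0.3]
grip_width: 0.0004
grip_force: 0.0
```

Run:
```python
from h import *
c=snap('wrist','w8'); P=cloud(c); o=c['o']; print(o['ee_pos'],o['force'],o['time_s'])
cv2.imwrite('pics/w8c.png',cv2.resize(c['frame'][30:260,230:440,::-1],None,fx=2.5,fy=2.5))
reg=(abs(P[...,0]-.56)<.1); y=P[...,1]; z=P[...,2]
for x0 in np.arange(.51,.63,.02):
    s=reg&(abs(P[...,0]-x0)<.006)
    b=s&(abs(z-.030)<.004)&(y>.0)&(y<.15); f=s&(abs(z-.048)<.005)&(y>.1)&(y<.17); g=s&(abs(z-.018)<.004)&(y>.02)&(y<.14); j=s&(abs(z-.048)<.005)&(y<.04)
    print(round(x0,2),'roof',np.percentile(y[b],[1,99]).round(4),'fence',np.percentile(y[f],1).round(4),'ground pts',g.sum(),'jaw max',np.percentile(y[j],99).round(4) if j.any() else '')
b=reg&(abs(z-.030)<.004)&(y>.01)&(y<.128); print(cv2.minAreaRect(P[b][:,:2].astype(np.float32)*1000))
f=reg&(abs(z-.048)<.004)&(y>.12)&(y<.18); print(cv2.minAreaRect(P[f][:,:2].astype(np.float32)*1000))
```

```text
[0.55808845 0.04366142 0.26791173] [-0.79528912 -0.68304244 -0.25955293] 19.4
0.51 roof [0.0154 0.1323] fence 0.1335 ground pts 0 jaw max -0.0079
0.53 roof [0.0138 0.132 ] fence 0.1331 ground pts 0 jaw max 0.0129
0.55 roof [0.0133 0.1314] fence 0.1326 ground pts 0 jaw max 0.0123
0.57 roof [0.0127 0.1311] fence 0.1322 ground pts 0 jaw max 0.012
0.59 roof [0.0123 0.1306] fence 0.1318 ground pts 0 jaw max 0.0115
0.61 roof [0.0132 0.1302] fence 0.1313 ground pts 0 jaw max 
((556.752197265625, 70.28221893310547), (117.18937683105469, 120.28482055664062), 88.95378875732422)
((561.2047729492188, 152.26966857910156), (39.91914749145508, 150.01849365234375), 88.73484802246094)
```

View pics/w8c.png

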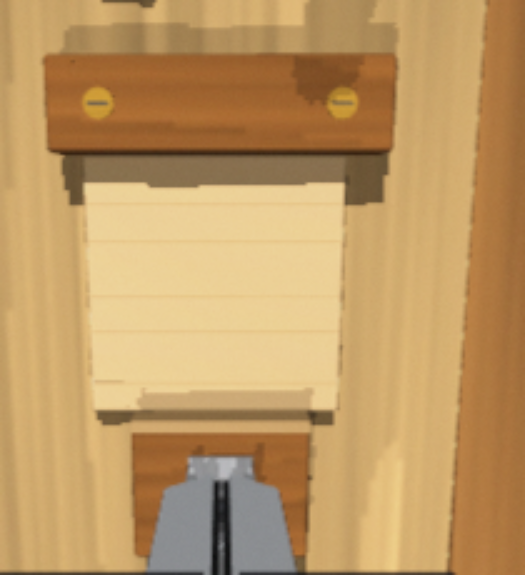

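The roof board is flush and parallel to the fence (1.1 mm constant offset at all x, depth edge effect; no board surface visible between). The jaw's cork meets it at y ≈ 0.0125. As a last check I return to the earlier viewpoint (w6) and see whether locking shifted the jaw.

>>> play_rows([
  [[-0.2,0,0,0,0,0,-1],[-0.4,0,0,0,0,0,-1],[-0.6,0.003,0,0,0,0,-1],[-0.669,0.003,-0.004,0,0,0,-1],[-0.669,0.003,-0.004,0,0,0,-1],[-0.669,0.003,-0.004,0,0,0,-1],[-0.669,0.003,-0.004,0,0,0,-1],[-0.669,0.003,-0.004,0,0,0,-1]],
])

```text
time_s: 20.25
ee_pos: [0.5553, -0.1221, 0.2692]
eef_rot: [3.142, -0.0, 1.549]
force: [0.0, 0.1, 0.1]
grip_width: 0.0003
grip_force: 0.0
```

Run:
```python
from h import *
n=snap('wrist','w9'); o=n['o']; print(o['ee_pos'],o['eef_rot'],o['time_s'])
a=dict(np.load('w6.npz'))
def edge(c,u0,u1,v0,v1):
    g=cv2.cvtColor(c['frame'],cv2.COLOR_RGB2GRAY).astype(float)[v0:v1,u0:u1].mean(1); d=abs(np.diff(g))
    k=d.argmax(); s=slice(max(k-2,0),k+3); return v0+.5+(d[s]*np.arange(k-2,k+3)).sum()/d[s].sum()
# jaw-relative registration: shift of jaw patch vs shift of clamp-board patch (phase correlation)
def sh(u0,u1,v0,v1):
    f=lambda c:cv2.cvtColor(c['frame'],cv2.COLOR_RGB2GRAY).astype(np.float32)[v0:v1,u0:u1]
    w=cv2.createHanningWindow((u1-u0,v1-v0),cv2.CV_32F); return cv2.phaseCorrelate(f(a),f(n),w)
print('jawL',sh(262,302,85,125),'jawR',sh(336,372,85,125)); print('screws',sh(220,250,230,258),sh(385,415,230,258),'red',sh(470,600,0,90),'blue',sh(70,190,160,270))
for c in(a,n): print('back edge',edge(c,282,298,100,116),edge(c,338,352,100,116),'front board edge',edge(c,258,275,40,55))
P=cloud(n); reg=abs(P[...,0]-.556)<.05; y=P[...,1]
J=reg&(abs(P[...,2]-.048)<.004)&(y<.05)&(y>-.1);print("jaw",cv2.minAreaRect(P[J][:,:2].astype(np.float32)*1000))
```

```text
[ 0.55526816 -0.12207853  0.26922885] [ 3.14152021e+00 -6.98374938e-05  1.54948464e+00] 20.25
jawL ((0.7023577307090321, 2.6309095431052043), 0.7533314400911331) jawR ((0.7404252599139056, 1.8473800411914283), 0.6981410072909461)
screws ((0.4868648071827071, 0.8412601282626948), 0.8716411129633586) ((0.913706218486869, 1.2330245461606566), 1.0148269600338407) red ((1.4276512875745766, 1.8514610255069854), 0.7165284019438818) blue ((-1.4800390824247671, -2.821836999126951), 0.018413730462392173)
back edge 109.8292102759277 109.75416204217537 front board edge 45.794642857142854
back edge 111.74462151394422 111.72975517890772 front board edge 47.8070259865255
jaw ((557.3072509765625, -22.004287719726562), (68.88213348388672, 84.18309783935547), 88.80889892578125)
```

The jaw's back edge and the roof board's edge moved by the same amount in the image (1.9 and 2.0 px), so locking did not shift the jaw. Handing in.

```bash
python3 -c "
from station import workorder
print(workorder.hand_in())"
```

```text
the job is handed in; nothing more can be done
None
```

I handed the job in at about 20 s: the roof board lies flush and square against the fence, was squeezed with about 12 N (17 N push less the drag), and the cam lever is fully down. The jaw did not shift on locking, though I only measured its position, not the squeeze that remains, and I did not measure the other things again.

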